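Wipe tile chips off the plate reader's work plate

TASK

Two chips of broken wall tile have fallen on the dark work plate. Pick up the long scraper block, wipe both chips with it over the plate's edge into the waste tray attached to the plate, without touching the chips with the gripper, and then stand the scraper upright on the bench again, clear of the plate and tray, and let go.

Things in the scene. Friction and masses are not known exactly. Their poses are not given: they have to be found in the camera images.
- deck: Fixed dark steel work plate, a block 170 x 170 mm, flat top 45 mm above the bench, no rim. Origin: centre of the block's underside, on the bench; z up. A bare aluminium open waste tray is fixed along its -y side (robot's right): in this frame it spans y -85 to -170, x -85 to +85 mm; its floor is 14 mm and its 5 mm thick walls reach 32 mm above the bench, lower than the plate's top.
- scraper: The long scraper block, 200 g, standing on the bench: black foot 140 (its x) x 36 (y) x 18 mm high; centred on it a white upright grip 100 (x) x 24 mm thick (y), from 18 to 70 mm height, to be gripped from above across y. Origin: centre of the flat underside; z up. The foot's long sides wipe. A similar scraper of half the length (70 mm, 55 mm high) stands near it: not that one.
- chip_a: Loose chip of white wall tile, about 30 x 20 mm and 8 mm thick, 15 g, lying on the plate's top within about 55 mm of the plate's middle. Origin: centre of its underside.
- chip_b: Loose chip of white wall tile, about 26 x 24 mm and 8 mm thick, 15 g, lying on the plate's top beside the other (more to the plate's +x), within about 55 mm of its middle. Origin: centre of its underside.
There are look-alikes about, which are no part of the job. What is shaped like the chip_a but blue, brown or turquoise is not meant.

How it is judged:
On the way, in this order (a step that is already met when the one before it is completed fails the run):
1. the scraper is brought down over the plate's top, low enough to wipe (z of scraper in the frame of deck between 0.04 and 0.053 m and x of scraper in the frame of deck between -0.08 and 0.08 m and y of scraper in the frame of deck between -0.09 and 0.11 m), for 0.1 s.
2. both chips are in the waste tray (x of chip_a in the frame of deck between -0.085 and 0.085 m and y of chip_a in the frame of deck between -0.17 and -0.085 m and z of chip_a in the frame of deck between 0.005 and 0.037 m and x of chip_b in the frame of deck between -0.085 and 0.085 m and y of chip_b in the frame of deck between -0.17 and -0.085 m and z of chip_b in the frame of deck between 0.005 and 0.037 m), for 0.2 s.
At the end, for the whole second after the job is handed in: Both chips lie at rest inside the waste tray (within its walls, below 37 mm height), and the scraper stands upright (within 10 degrees) at rest on the bench, its foot within 9 mm of the bench's top, not touching the plate or tray (all of step 2 and height (world z) of scraper below 0.009 m and angle between scraper's own z axis and vertical below 0.17 rad and contact force between scraper and deck below 0.2 N and linear speed of each of scraper, chip_a, chip_b below 0.02 m/s).
It fails at once if the gripper's fingers or the arm touch a chip (contact force between any of the fingers, the arm and chip_a above 0.3 N or contact force between any of the fingers, the arm and chip_b above 0.3 N).
It also fails if it takes over 50 s, if anything falls off the work surface, if the arm or the gripper's body presses on something with over 40 N, if the wrist force passes 120 N, or if a joint passes its speed limit or range.

ROBOT

A 6-joint arm with a two-finger parallel gripper is mounted at the origin on the work surface. World frame = base frame: x ahead of the robot, y to its left, z up, the work surface at z = 0. Lengths are in m, angles in rad, forces in N, time in s.
With the tool pointing down it reaches from about 0.3 to 0.875 m from the base axis. Payload 4.2 kg.
Tool frame: the origin (TCP) lies midway between the tips of the shut fingers; the grasp point (between the pads) lies manip.grip_point_offset behind it (manip.grip_point_offset is the distance from the TCP to the grasp point, in m); z points along the fingers, y is the line along which they close (so a half turn about z gives the same grasp; the last joint's range is limited). The gripper opens to 85 mm and grips with 20 to 120 N. Pads are 22 mm wide; open, the fingers measure 114 mm over their backs; the gripper's body (76 mm by 85 mm) begins 54 mm behind the grasp point. The pads swing forward as they close: fully open they stand 13 mm farther back than shut.
Start: joints at [1.088, 0.32, 1.565, -0, 1.257, -0.02], TCP at [0.257, 0.515, 0.203] pointing down, gripper open.
Joint ranges: [-3.11, 3.11], [-0.84, 2.01], [0.21, 2.61], [-1.34, 4.49], [0.05, 2.63], [-2.56, 2.56]. Speed limits (rad/s): [2.57, 2.57, 3.14, 3.14, 3.14, 3.14].

INTERFACE

Orientations are given as a rotation vector (axis times angle).
In Python, from station import manip, cams gives the robot as it stands.
- The arm moves only by the shell command python3 -m creep 'ROWS' [FORCE]. ROWS is JSON, a list of rows, each an object with "xyz": the shift along the tool's x, y, z in units of 30 mm (1.0 is 30 mm), a list of three; "rotation": the turn, a rotation vector about the tool's x, y, z in degrees, a list of three; "fingers": the opening, from -1 (shut) to 1 (fully open). A call has 1 to 20 rows; each row shifts and turns the commanded pose from where the row before left it, along the tool's axes as they then stand; what a row does not reach is not made up. A row lasts 1/10 s, in which the tool goes at most 50 mm and 8.59 degrees, less where a joint would pass 70% of its speed; a pose out of reach is approached as far as the arm can. A call is refused whole if a number of a shift passes 1 or a number of a turn 8.59, either way. A call with a gripper value outside its range is refused whole. The fingers move at their own pace and stop on an object; FORCE is the grip in N (left out, the last holds). Time passes only in rows, so rows that do not move let the fingers close. It gives the time, the measured TCP pose, the force, the opening and the grip force at its end, in the units of the state.
- manip.sense(): the state, without advancing time (a new reading comes with each control period).
- cams.grab_frame(name): name is "scene" or "top" or "wrist"; returns a dict with "pixels" (384x512x3 uint8, red, green, blue), "mtx" (3x3 intrinsics, pixels), "world_to_cam" (4x4, takes a point from world to camera coordinates). Camera axes: x right, y down, z forward; pixel columns grow to the right and rows downward; lengths in m; the calibration is good to about 2 mm. The wrist camera is an equidistant fisheye: a pixel r from the principal point sees the ray r / f radians off the axis. A picture is of the moment at which its call begins. There is no depth.
- manip.job_done(): hands the job in; it is judged then, once.
The state is a dict: "time": time; "joint_pos": joint angles; "joint_vel": joint speeds; "effort": joint torques, N m; "tcp_pos": TCP position; "eef_rot": TCP orientation; "force": force on the tool from outside, world axes, zero at the start; "ft_torque": the same for the moment, N m; "finger_gap": opening from 0.0 (shut) to 1.0 (fully open); "grip_force": force on a finger pad.
Only numpy, scipy, OpenCV 4.12 (cv2) and the standard library are available. Lean on these libraries where they do the work, as an engineer would, in place of code of your own. Each camera call takes 0.05 s, during which the arm holds its last target. There are 200 camera calls.

## Working session

There is one attempt and no reset: what is moved stays moved. The work goes in short steps, Python scripts to look and compute and a shell command to move; the robot and the scene stay as the last step left them, time stands still between calls to the robot, and variables do not carry over. Pictures are saved under pics/ and viewed, at most 10 in all, crops included, and the job is handed in when it is done.

```bash
ls; mkdir -p pics
python3 - <<'E'
from station import manip, cams
import cv2
print(manip.sense(), manip.grip_point_offset)
for n in("scene","top"):
    f=cams.grab_frame(n);print(n,f["mtx"],f["world_to_cam"])
    cv2.imwrite(f"pics/{n}0.png",f["pixels"][:,:,::-1])
E
```

```text
pics
{'time': 0.0, 'joint_pos': array([ 1.08800632e+00,  3.20283199e-01,  1.56570460e+00,  1.95404097e-05,
        1.25736796e+00, -2.00023400e-02]), 'joint_vel': array([-0.0011871 ,  0.00122939,  0.00215817,  0.00089023, -0.00253402,
        0.00076886]), 'effort': array([-9.40311365e-04, -4.15515876e+01, -2.34162730e+01, -1.40151192e-04,
        8.21767549e-03, -1.03866526e-05]), 'tcp_pos': array([0.25645395, 0.51404935, 0.20247736]), 'eef_rot': array([-7.20379631e-01, -3.05741424e+00,  2.67477906e-03]), 'force': array([-0.05684931,  0.18624402, -0.00974131]), 'ft_torque': array([-0.00318123, -0.01218746,  0.00981858]), 'grip_force': 0.0, 'finger_gap': 0.9976939217984866} 0.0187
scene [[436.13262191   0.         246.73309721]
 [  0.         436.13262191 196.87196564]
 [  0.           0.           1.        ]] [[ 0.67022346  0.74199434  0.0156497  -0.40533785]
 [ 0.5162937  -0.4509988  -0.72803908 -0.15133487]
 [-0.53314288  0.49602871 -0.68535698  0.93182589]
 [ 0.          0.          0.          1.        ]]
top [[388.29422913   0.         259.81013658]
 [  0.         388.29422913 193.44166419]
 [  0.           0.           1.        ]] [[ 0.02280553 -0.99935758 -0.02764648  0.10651875]
 [-0.99810687 -0.0211796  -0.05774165  0.49397625]
 [ 0.05711901  0.02891097 -0.99794868  0.79279473]
 [ 0.          0.          0.          1.        ]]
```

View pics/top0.png

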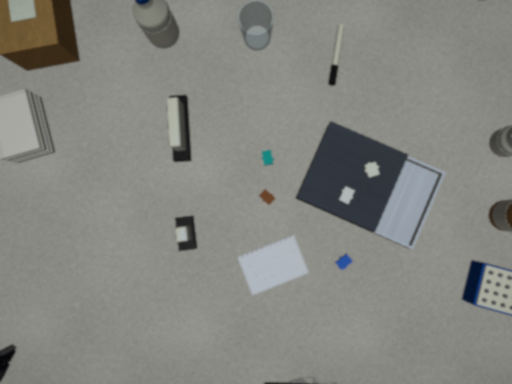

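View pics/scene0.png

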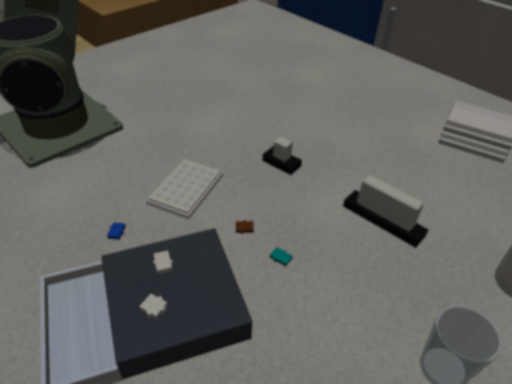

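Top view: the long scraper is at (180,128) and the half-length one, not wanted, at (186,233). The white chips on the plate are at (372,170) and (347,195). Look-alikes are turquoise (267,157), brown (267,197), blue (344,262) and a white keypad (273,265). I choose the long scraper at (180,128), then measure it and check it in one crop.

```bash
cat > h.py <<'E'
import numpy as np, cv2
from station import manip, cams
def grab(n):
    f=cams.grab_frame(n); return f["pixels"],f["mtx"],f["world_to_cam"]
def cast(px,K,T,z):
    px=np.atleast_2d(np.array(px,float)); R,t=T[:3,:3],T[:3,3]
    d=(R.T@np.linalg.inv(K)@np.c_[px,np.ones(len(px))].T).T; c=-R.T@t
    return c+d*((z-c[2])/d[:,2])[:,None]
def blobs(mask,lo,hi=1e9):
    cs,_=cv2.findContours(mask.astype(np.uint8),cv2.RETR_EXTERNAL,cv2.CHAIN_APPROX_NONE)
    return [c[:,0,:] for c in cs if lo<=cv2.contourArea(c)<=hi]
def rect(P):
    (c,s,a)=r=cv2.minAreaRect((P[:,:2]*1000).astype(np.float32)); return r,cv2.boxPoints(r)
E
python3 - <<'E'
from h import *
im,K,T=grab("top"); g=im.max(2).astype(int)
for name,m,z in(("dark",g<75,None),):
    for b in blobs(m,150):
        for zz in((.045,) if len(b)>200 else (.018,)):
            print(b.mean(0).round(),cv2.contourArea(b),rect(cast(b,K,T,zz)))
w=(im.min(2)>150); w2=np.zeros_like(w); w2[130:225,305:400]=w[130:225,305:400]
for b in blobs(w2,40): print("white",b.mean(0),cv2.contourArea(b),rect(cast(b,K,T,.053)))
w3=np.zeros_like(w); w3[90:165,160:195]=(im.min(2)>130)[90:165,160:195]
print(im[128,178],im[128,205])
for b in blobs(w3,100): print("grip",b.mean(0),cv2.contourArea(b),rect(cast(b,K,T,.07)))
c=cv2.resize(im[85:255,155:445],None,fx=2.7,fy=2.7,interpolation=cv2.INTER_CUBIC)
cv2.imwrite("pics/crop.png",c[:,:,::-1])
E
```

```text
[  5. 361.] 266.0 (((131.44403076171875, 630.6312255859375), (69.86375427246094, 29.45341682434082), 3.563117027282715), array([[ 95.664444, 643.1585  ],
       [ 97.49492 , 613.762   ],
       [167.22362 , 618.10394 ],
       [165.39314 , 647.5004  ]], dtype=float32))
[472. 281.] 417.0 (((322.8841247558594, -315.4378662109375), (22.475616455078125, 82.48053741455078), 75.70574188232422), array([[ 280.146  , -316.14545],
       [ 360.073  , -336.51007],
       [ 365.62225, -314.7303 ],
       [ 285.69525, -294.36566]], dtype=float32))
[187. 232.] 337.0 (((406.35614013671875, 269.11724853515625), (67.02488708496094, 36.49967956542969), 9.04786491394043), array([[370.39072, 281.86987],
       [376.13065, 245.82433],
       [442.32156, 256.36462],
       [436.58163, 292.41016]], dtype=float32))
[502. 215.] 419.0 (((460.1860656738281, -372.595947265625), (44.01364517211914, 53.88938903808594), 89.20413208007812), array([[ 432.9383 , -394.22638],
       [ 486.8225 , -394.9749 ],
       [ 487.43384, -350.9655 ],
       [ 433.54962, -350.21698]], dtype=float32))
[351. 176.] 6898.0 (((528.41
[... 1265 characters left out ...]
172.79184],
       [ 518.4654 , -155.69232],
       [ 436.9754 , -123.25961]], dtype=float32))
white [371.72972973 168.91891892] 108.5 (((542.4806518554688, -103.54512023925781), (23.862316131591797, 21.69369888305664), 1.089855432510376), array([[ 530.34534,  -92.92717],
       [ 530.75793, -114.61694],
       [ 554.61597, -114.16307],
       [ 554.20337,  -92.4733 ]], dtype=float32))
[152 156 147] [141 142 136]
grip [176.99537037 127.        ] 2515.0 (((616.7465209960938, 282.4927062988281), (148.8715362548828, 67.90093994140625), 1.8710458278656006), array([[541.242  , 313.99475],
       [543.4589 , 246.13   ],
       [692.25104, 250.99066],
       [690.0341 , 318.8554 ]], dtype=float32))
```

View pics/crop.png

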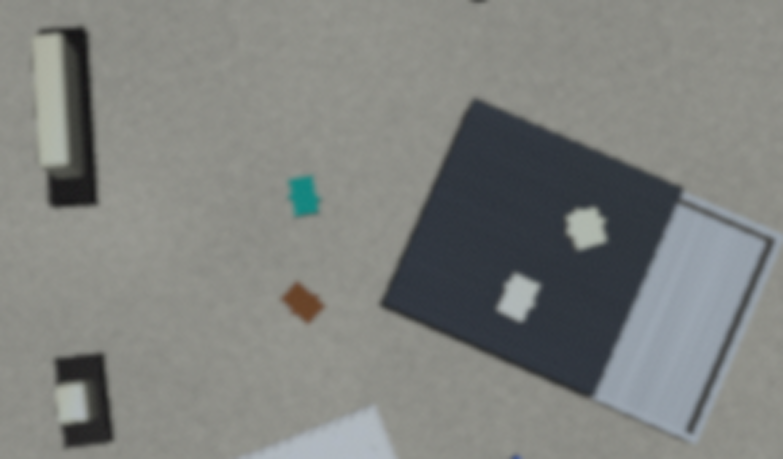

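Crop: the long scraper is confirmed at upper left, with its grip's offset being only parallax. Both white chips lie on the plate, with the tray to its lower right. Now I'll plan the moves.

```bash
cat >> h.py <<'E'
from scipy.spatial.transform import Rotation as Ro
D=np.array([.5284,-.0654]); DY=np.radians(-22.8)
def w(p): # deck xy (mm) -> world m
    c,s=np.cos(DY),np.sin(DY); return D+np.array([[c,-s],[s,c]])@(np.array(p)/1000)
def plan(x,y,z,yaw):
    """print turn about tool z (deg) to bring tool x to yaw (mod 180), tilt, and shift in units in the tool frame after the turn"""
    s=manip.sense(); R=Ro.from_rotvec(s["eef_rot"]); M=R.as_matrix()
    a=np.degrees(np.arctan2(M[1,0],M[0,0])); d=(yaw-a+90)%180-90
    R2=R*Ro.from_rotvec([0,0,-d],degrees=True)
    dp=np.array([x,y,z])-s["tcp_pos"]
    print("t %.2f tcp"%s["time"],s["tcp_pos"].round(4),"yaw %.2f turn_z %.2f"%(a,-d),"tilt z",M[:,2].round(4),
     "units after",(R2.inv().apply(dp)/.03).round(2),"now",(R.inv().apply(dp)/.03).round(2),"gap %.3f grip %.1f F"%(s["finger_gap"],s["grip_force"]),s["force"].round(1),"j",s["joint_pos"].round(2))
E
python3 - <<'E'
from h import *
plan(.6273,.2857,.14,2.05)
print(w((-5,50)),w((-5,-85)))
E
```

```text
t 0.15 tcp [0.2566 0.5142 0.2027] yaw 153.48 turn_z -28.57 tilt z [-6.0e-04 -1.2e-03 -1.0e+00] units after [-12.08  -8.05   2.09] now [-14.46  -1.29   2.09] gap 1.002 grip 0.0 F [-0.4  1.1 -1. ] j [ 1.09  0.32  1.57 -0.    1.26 -0.02]
[ 0.54316646 -0.01736926] [ 0.49085186 -0.14182079]
```

```bash
python3 -m creep '[{"xyz":[0,0,0],"rotation":[0,0,-7.14],"fingers":1},{"xyz":[0,0,0],"rotation":[0,0,-7.14],"fingers":1},{"xyz":[0,0,0],"rotation":[0,0,-7.14],"fingers":1},{"xyz":[0,0,0],"rotation":[0,0,-7.15],"fingers":1},{"xyz":[-0.4,-0.3,0],"rotation":[0,0,0],"fingers":1},{"xyz":[-0.9,-0.6,0],"rotation":[0,0,0],"fingers":1},{"xyz":[-0.9,-0.6,0],"rotation":[0,0,0],"fingers":1},{"xyz":[-0.9,-0.6,0],"rotation":[0,0,0],"fingers":1},{"xyz":[-0.9,-0.6,0],"rotation":[0,0,0],"fingers":1},{"xyz":[-0.9,-0.6,0],"rotation":[0,0,0],"fingers":1},{"xyz":[-0.9,-0.6,0],"rotation":[0,0,0],"fingers":1},{"xyz":[-0.9,-0.6,0],"rotation":[0,0,0],"fingers":1},{"xyz":[-0.9,-0.6,0.3],"rotation":[0,0,0],"fingers":1},{"xyz":[-0.9,-0.6,0.3],"rotation":[0,0,0],"fingers":1},{"xyz":[-0.9,-0.6,0.3],"rotation":[0,0,0],"fingers":1},{"xyz":[-0.9,-0.6,0.4],"rotation":[0,0,0],"fingers":1},{"xyz":[-0.9,-0.6,0.4],"rotation":[0,0,0],"fingers":1},{"xyz":[-0.9,-0.6,0.4],"rotation":[0,0,0],"fingers":1},{"xyz":[0,0,0],"rotation":[0,0,0],"fingers":1},{"xyz":[0,0,0],"rotation":[0,0,0],"fingers":1}]' 40
python3 - <<'E'
from h import *
plan(.6273,.2857,.14,2.05)
im,K,T=grab("wrist"); cv2.imwrite("pics/w1.png",im[:,:,::-1])
E
```

```text
time: 2.15
tcp_pos: [0.6284, 0.2832, 0.1394]
eef_rot: [0.05, -3.139, 0.001]
force: [0.2, 0.5, 0.1]
finger_gap: 1.0
grip_force: 0.0
t 2.15 tcp [0.6284 0.2832 0.1394] yaw -178.16 turn_z -0.21 tilt z [-1.8e-03 -6.0e-04 -1.0e+00] units after [ 0.03  0.08 -0.02] now [ 0.04  0.08 -0.02] gap 1.000 grip 0.0 F [0.2 0.5 0.1] j [ 0.41  0.54  1.37  0.    1.24 -1.2 ]
```

View pics/w1.png

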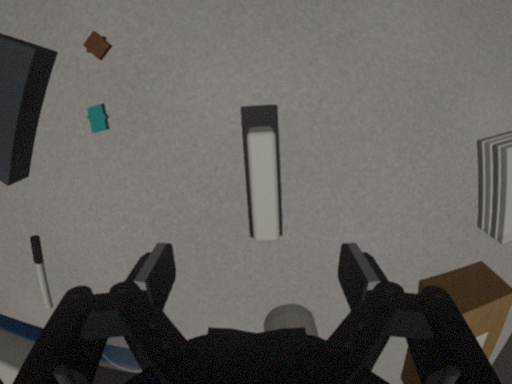

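Wrist view: the white grip runs from (260,130) to (266,238), between the open fingers at columns 155 and 360. Nothing is in the way, so I'll descend and grip.

```bash
python3 -m creep '[{"xyz":[0.04,0.08,0.2],"rotation":[0,0,-0.2],"fingers":1},{"xyz":[0,0,0.6],"rotation":[0,0,0],"fingers":1},{"xyz":[0,0,0.7],"rotation":[0,0,0],"fingers":1},{"xyz":[0,0,0.7],"rotation":[0,0,0],"fingers":1},{"xyz":[0,0,0.6],"rotation":[0,0,0],"fingers":1},{"xyz":[0,0,0.4],"rotation":[0,0,0],"fingers":1},{"xyz":[0,0,0.1],"rotation":[0,0,0],"fingers":1},{"xyz":[0,0,0],"rotation":[0,0,0],"fingers":-1},{"xyz":[0,0,0],"rotation":[0,0,0],"fingers":-1},{"xyz":[0,0,0],"rotation":[0,0,0],"fingers":-1},{"xyz":[0,0,0],"rotation":[0,0,0],"fingers":-1},{"xyz":[0,0,0],"rotation":[0,0,0],"fingers":-1},{"xyz":[0,0,0],"rotation":[0,0,0],"fingers":-1},{"xyz":[0,0,0],"rotation":[0,0,0],"fingers":-1},{"xyz":[0,0,0],"rotation":[0,0,0],"fingers":-1},{"xyz":[0,0,0],"rotation":[0,0,0],"fingers":-1}]' 60
python3 - <<'E'
from h import *
plan(.6273,.2857,.04,2.05)
E
```

```text
time: 3.8
tcp_pos: [0.6279, 0.2893, 0.0449]
eef_rot: [-0.061, 3.137, 0.007]
force: [-3.3, 3.5, 10.8]
finger_gap: 0.001
grip_force: 5.7
t 3.80 tcp [0.6279 0.2893 0.0449] yaw -177.78 turn_z 0.17 tilt z [ 0.004   0.0047 -1.    ] units after [ 0.03 -0.12  0.16] now [ 0.03 -0.12  0.16] gap 0.001 grip 5.7 F [-3.3  3.5 10.8] j [ 0.41  0.62  1.48  0.    1.04 -1.2 ]
```

The fingers shut fully, so they missed the grip. I'll look.

Run:
```python
from h import *
a=grab("scene")[0][120:290,280:500]; b=grab("wrist")[0]
a=cv2.resize(a,None,fx=2.2588,fy=2.2588,interpolation=cv2.INTER_CUBIC)[:384]
o=np.hstack([cv2.resize(a,(400,309)),cv2.resize(b,(400,300))[:309] if 0 else cv2.copyMakeBorder(cv2.resize(b,(400,300)),0,9,0,0,cv2.BORDER_CONSTANT)])
cv2.imwrite("pics/g1.png",o[:,:,::-1])
```

```text
(no output)
```

View pics/g1.png

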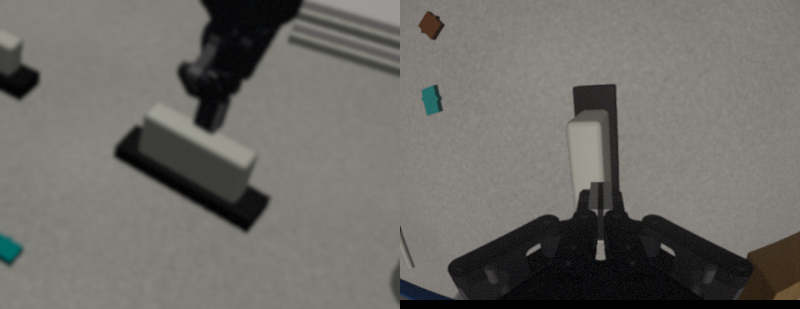

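The scene crop shows the scraper still standing on the bench. The shut fingers are on its +y side, beside the grip. I'll lift, back off and re-measure.

```bash
python3 -m creep '[{"xyz":[0,0,-0.3],"rotation":[0,0,0],"fingers":-1},{"xyz":[0,0,-0.6],"rotation":[0,0,0],"fingers":-1},{"xyz":[0,0,-0.8],"rotation":[0,0,0],"fingers":-1},{"xyz":[0,0,-0.8],"rotation":[0,0,0],"fingers":-1},{"xyz":[0,0,-0.8],"rotation":[0,0,0],"fingers":-1},{"xyz":[0,0.8,-0.8],"rotation":[0,0,0],"fingers":1},{"xyz":[0.9,0.8,0],"rotation":[0,0,0],"fingers":1},{"xyz":[0.9,0.8,0],"rotation":[0,0,0],"fingers":1},{"xyz":[0.9,0.8,0],"rotation":[0,0,0],"fingers":1},{"xyz":[0.9,0.8,0],"rotation":[0,0,0],"fingers":1},{"xyz":[0,0.8,0],"rotation":[0,0,0],"fingers":1},{"xyz":[0,0,0],"rotation":[0,0,0],"fingers":1},{"xyz":[0,0,0],"rotation":[0,0,0],"fingers":1}]'
python3 - <<'E'
from h import *
plan(.6273,.2857,.14,2.05)
im,K,T=grab("top"); si,Ks,Ts=grab("scene")
c=-T[:3,:3].T@T[:3,3]; print("cam",c)
g=im.max(2).astype(int)
for b in blobs(g<75,150,900): print(b.mean(0).round(),rect(cast(b,K,T,.018))[0])
a=cv2.resize(im[80:180,120:250],None,fx=3,fy=3,interpolation=cv2.INTER_CUBIC)
b=cv2.resize(si[150:260,320:450],(390,300),interpolation=cv2.INTER_CUBIC)
cv2.imwrite("pics/g2.png",np.hstack([a,b])[:,:,::-1])
E
```

```text
time: 5.2
tcp_pos: [0.5133, 0.4265, 0.1643]
eef_rot: [-0.063, 3.141, -0.001]
force: [-0.4, -0.9, 0.3]
finger_gap: 1.001
grip_force: 0.0
t 5.20 tcp [0.5133 0.4265 0.1643] yaw -177.70 turn_z 0.25 tilt z [ 2.e-04 -8.e-04 -1.e+00] units after [-3.63 -4.83  0.81] now [-3.61 -4.84  0.81] gap 1.001 grip 0.0 F [-0.4 -0.9  0.3] j [ 0.68  0.49  1.39 -0.    1.26 -0.93]
cam [0.44532822 0.09399207 0.82263633]
[472. 281.] ((322.8841247558594, -315.4378662109375), (22.475616455078125, 82.48053741455078), 75.70574188232422)
[187. 232.] ((406.35614013671875, 269.11724853515625), (67.02488708496094, 36.49967956542969), 9.04786491394043)
[502. 214.] ((460.1860656738281, -372.595947265625), (44.01364517211914, 53.88938903808594), 89.20413208007812)
[183. 130.] ((626.4909057617188, 285.7173767089844), (140.54653930664062, 35.931087493896484), 2.0520663261413574)
```

View pics/g2.png

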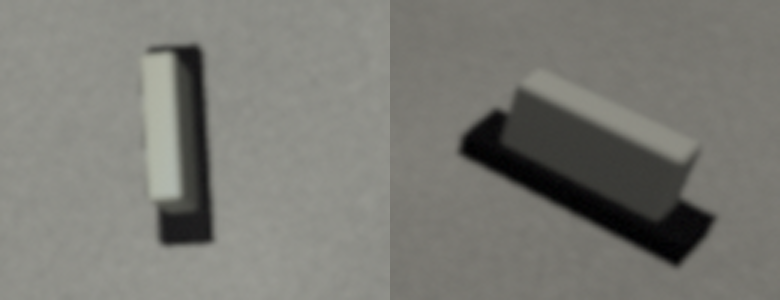

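Both crops show the scraper upright and unmoved, so its position measured from the foot contradicts the missed grasp. I'll triangulate the grip's top corners from the two views.

Run:
```python
from h import *
_,K,T=grab("top"); _,Ks,Ts=grab("scene"); print(manip.sense()["tcp_pos"])
a=np.array([(181,146.3),(170,147),(167.3,98),(179.3,96.7)],float).T
b=np.array([(363,181.5),(370,174.9),(423,203.9),(417.7,210.1)],float).T
X=cv2.triangulatePoints(K@T[:3],Ks@Ts[:3],a,b); X=(X[:3]/X[3]).T; print(X.round(4),X.mean(0))
# wrist pose vs tcp
f=cams.grab_frame("wrist"); W=np.linalg.inv(f["world_to_cam"]); print("wrist cam pos",W[:3,3],"axis",W[:3,2],f["mtx"])
s=manip.sense(); R=Ro.from_rotvec(s["eef_rot"]).as_matrix(); print(R.T@(W[:3,3]-s["tcp_pos"]), R.T@W[:3,:3])
```

```text
[0.51387375 0.42560794 0.1643207 ]
[[0.58   0.275  0.0674]
 [0.578  0.2965 0.0682]
 [0.6748 0.3043 0.0672]
 [0.6777 0.2803 0.0714]] [0.62762117 0.28900951 0.06852883]
wrist cam pos [0.43362254 0.42340114 0.33473187] axis [ 0.3067521   0.01143059 -0.95172081] [[297.31863964   0.         256.29897335]
 [  0.         297.31863964 190.42181485]
 [  0.           0.           1.        ]]
[ 0.08028057  0.00073064 -0.17039296] [[ 7.04754204e-04 -9.51698385e-01 -3.07033691e-01]
 [ 9.99999737e-01  7.23172029e-04  5.37803085e-05]
 [ 1.70855545e-04 -3.07033648e-01  9.51698644e-01]]
```

The grip is where I expected, so the scraper probably slipped out of a hold too near its top and fell back upright. I'll re-grip deeper (TCP about 26 mm), centred on y = 0.287, closing in stages.

```bash
python3 -m creep '[{"xyz":[-0.4,-0.5,0],"rotation":[0,0,0.2],"fingers":1},{"xyz":[-0.7,-0.9,0],"rotation":[0,0,0],"fingers":1},{"xyz":[-0.7,-0.9,0],"rotation":[0,0,0],"fingers":1},{"xyz":[-0.7,-0.9,0],"rotation":[0,0,0],"fingers":1},{"xyz":[-0.7,-0.9,0],"rotation":[0,0,0],"fingers":1},{"xyz":[-0.4,-0.65,0.4],"rotation":[0,0,0],"fingers":1},{"xyz":[0,0,0.4],"rotation":[0,0,0],"fingers":1},{"xyz":[0,0,0],"rotation":[0,0,0],"fingers":1},{"xyz":[0,0,0],"rotation":[0,0,0],"fingers":1}]'
python3 - <<'E'
from h import *
plan(.6272,.287,.026,2.05)
f=cams.grab_frame("wrist"); K,T=f["mtx"],f["world_to_cam"]; im=f["pixels"]
p=cv2.fisheye.undistortPoints(np.array([[[242,107.]],[[277,105.]]]),K,np.zeros(4))
cv2.imwrite("pics/w3.png",im[:,:,::-1])
g=im.max(2); m=np.zeros_like(g); m[60:235,200:320]=(g[60:235,200:320]>115)
def wc(b,z): return cast(cv2.fisheye.undistortPoints(b[:,None,:].astype(float),K,np.zeros(4))[:,0],np.eye(3),T,z)
for z,mm in((.018,(g<55)),):
    k=np.zeros_like(g);k[60:225,200:320]=mm[60:225,200:320]
    for b in blobs(k,200): 
        P=wc(b,z); print("foot",P[:,:2].min(0),P[:,:2].max(0),rect(P)[0],b.min(0),b.max(0))
for r in(120,150,180,210): print(r,g[r,225:305:3])
E
```

```text
time: 6.35
tcp_pos: [0.626, 0.2883, 0.14]
eef_rot: [0.056, -3.14, -0.0]
force: [0.7, -0.2, 0.3]
finger_gap: 1.0
grip_force: 0.0
t 6.35 tcp [0.626  0.2883 0.14  ] yaw -177.94 turn_z 0.01 tilt z [-0.001 -0.    -1.   ] units after [-0.04 -0.05  3.8 ] now [-0.04 -0.05  3.8 ] gap 1.000 grip 0.0 F [ 0.7 -0.2  0.3] j [ 0.41  0.54  1.37  0.    1.23 -1.19]
foot [0.55523154 0.26784967] [0.67829207 0.31120504] ((617.2552490234375, 289.43096923828125), (123.3256607055664, 34.113914489746094), 5.386943340301514) [237 108] [275 224]
120 [128 132 126 129  47  43  47  45  35  43  47  48  42  45  49  48 106 127
 124 125 121 127 123 128 127 122 126]
150 [127 127 130 127 116  54 132 151 150 148 149 149 150 148 132  61  61 127
 125 127 127 126 126 126 119 127 130]
180 [128 128 132 125 125  85  81 141 150 149 148 148 147 150 144 110  37 119
 125 116 124 125 124 127 128 127 128]
210 [127 123 125 127 126 122  62 110 145 151 146 151 150 145 149 131  50  90
 125 127 127 128 126 127 125 128 127]
```

View pics/w3.png

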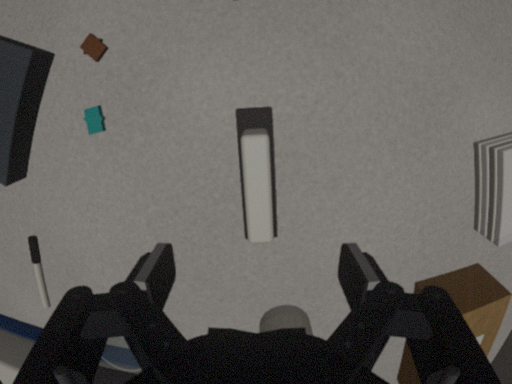

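Wrist view: the scraper is upright with the grip from (256,130) to (260,240), centred between the fingers. It is yawed about 3° more than I assumed, so I'll turn -3° and descend.

```bash
python3 -m creep '[{"xyz":[0,0.03,0.2],"rotation":[0,0,-3],"fingers":1},{"xyz":[0,0,0.6],"rotation":[0,0,0],"fingers":1},{"xyz":[0,0,0.7],"rotation":[0,0,0],"fingers":1},{"xyz":[0,0,0.7],"rotation":[0,0,0],"fingers":1},{"xyz":[0,0,0.6],"rotation":[0,0,0],"fingers":1},{"xyz":[0,0,0.5],"rotation":[0,0,0],"fingers":1},{"xyz":[0,0,0.3],"rotation":[0,0,0],"fingers":1},{"xyz":[0,0,0.2],"rotation":[0,0,0],"fingers":1},{"xyz":[0,0,0],"rotation":[0,0,0],"fingers":0},{"xyz":[0,0,0],"rotation":[0,0,0],"fingers":0},{"xyz":[0,0,0],"rotation":[0,0,0],"fingers":0},{"xyz":[0,0,0],"rotation":[0,0,0],"fingers":-0.2},{"xyz":[0,0,0],"rotation":[0,0,0],"fingers":-0.2}]' 30
python3 -m creep '[{"xyz":[0,0,0],"rotation":[0,0,0],"fingers":-0.5},{"xyz":[0,0,0],"rotation":[0,0,0],"fingers":-0.5},{"xyz":[0,0,0],"rotation":[0,0,0],"fingers":-0.5}]' 30
```

```text
time: 7.7
tcp_pos: [0.6267, 0.2892, 0.0268]
eef_rot: [-0.138, 3.138, 0.001]
force: [0.8, -0.2, 0.7]
finger_gap: 0.397
grip_force: 0.0
time: 8.0
tcp_pos: [0.6266, 0.2893, 0.0268]
eef_rot: [-0.138, 3.138, 0.001]
force: [-0.5, 0.9, 2.1]
finger_gap: 0.275
grip_force: 30.4
```

Run:
```python
from h import *
plan(.6272,.287,.026,2.05)
im=grab("wrist")[0]; cv2.imwrite("pics/w4.png",im[:,:,::-1])
```

```text
t 8.00 tcp [0.6266 0.2893 0.0268] yaw -174.95 turn_z 3.00 tilt z [ 7.e-04  6.e-04 -1.e+00] units after [-0.02 -0.08  0.03] now [-0.01 -0.08  0.03] gap 0.275 grip 30.4 F [-0.5  0.9  2.1] j [ 0.42  0.63  1.5   0.    1.01 -1.24]
```

The gap is 23 mm and the grip 30 N, so the scraper is held. I'll tighten and lift.

```bash
python3 -m creep '[{"xyz":[0,0,0],"rotation":[0,0,0],"fingers":-1},{"xyz":[0,0,0],"rotation":[0,0,0],"fingers":-1},{"xyz":[0,0,-0.2],"rotation":[0,0,0],"fingers":-1},{"xyz":[0,0,-0.5],"rotation":[0,0,0],"fingers":-1},{"xyz":[0,0,-0.6],"rotation":[0,0,0],"fingers":-1},{"xyz":[0,0,-0.6],"rotation":[0,0,0],"fingers":-1},{"xyz":[0,0,-0.6],"rotation":[0,0,0],"fingers":-1},{"xyz":[0,0,-0.6],"rotation":[0,0,0],"fingers":-1},{"xyz":[0,0,-0.4],"rotation":[0,0,0],"fingers":-1},{"xyz":[0,0,-0.2],"rotation":[0,0,0],"fingers":-1},{"xyz":[0,0,0],"rotation":[0,0,5.6],"fingers":-1},{"xyz":[0,0,0],"rotation":[0,0,5.6],"fingers":-1},{"xyz":[0,0,0],"rotation":[0,0,5.6],"fingers":-1},{"xyz":[0,0,0],"rotation":[0,0,5.6],"fingers":-1},{"xyz":[0,0,0],"rotation":[0,0,5.4],"fingers":-1},{"xyz":[0,0,0],"rotation":[0,0,0],"fingers":-1},{"xyz":[0,0,0],"rotation":[0,0,0],"fingers":-1}]' 70
python3 - <<'E'
from h import *
x,y=w((-3,52)); plan(x,y,.135,-22.8)
E
```

```text
time: 9.75
tcp_pos: [0.6261, 0.2889, 0.1368]
eef_rot: [-0.616, -3.08, 0.001]
force: [-0.7, 0.1, -1.8]
finger_gap: 0.256
grip_force: 69.4
t 9.75 tcp [0.6261 0.2889 0.1368] yaw 157.36 turn_z 0.16 tilt z [-9.e-04 -4.e-04 -1.e+00] units after [ -1.47 -10.42   0.07] now [ -1.44 -10.42   0.07] gap 0.256 grip 69.4 F [-0.7  0.1 -1.8] j [ 0.42  0.54  1.37 -0.    1.23 -0.76]
```

```bash
python3 -m creep '[{"xyz":[0,-0.3,0],"rotation":[0,0,0.2],"fingers":-1},{"xyz":[-0.1,-0.6,0],"rotation":[0,0,0],"fingers":-1},{"xyz":[-0.1,-0.7,0],"rotation":[0,0,0],"fingers":-1},{"xyz":[-0.1,-0.7,0],"rotation":[0,0,0],"fingers":-1},{"xyz":[-0.1,-0.7,0],"rotation":[0,0,0],"fingers":-1},{"xyz":[-0.1,-0.7,0],"rotation":[0,0,0],"fingers":-1},{"xyz":[-0.1,-0.7,0],"rotation":[0,0,0],"fingers":-1},{"xyz":[-0.1,-0.7,0],"rotation":[0,0,0],"fingers":-1},{"xyz":[-0.1,-0.7,0],"rotation":[0,0,0],"fingers":-1},{"xyz":[-0.1,-0.7,0],"rotation":[0,0,0],"fingers":-1},{"xyz":[-0.1,-0.7,0],"rotation":[0,0,0],"fingers":-1},{"xyz":[-0.1,-0.7,0],"rotation":[0,0,0],"fingers":-1},{"xyz":[-0.1,-0.7,0],"rotation":[0,0,0],"fingers":-1},{"xyz":[-0.1,-0.7,0],"rotation":[0,0,0],"fingers":-1},{"xyz":[-0.14,-0.6,0],"rotation":[0,0,0],"fingers":-1},{"xyz":[0,-0.42,0],"rotation":[0,0,0],"fingers":-1},{"xyz":[0,0,0],"rotation":[0,0,0],"fingers":-1},{"xyz":[0,0,0],"rotation":[0,0,0],"fingers":-1}]'
python3 - <<'E'
from h import *
x,y=w((-3,52)); plan(x,y,.0725,-22.8)
im=grab("scene")[0]; b=grab("wrist")[0]
cv2.imwrite("pics/p1.png",np.hstack([cv2.resize(im[180:380,20:280],(400,308)),cv2.resize(b,(400,308))])[:,:,::-1])
E
```

```text
time: 11.55
tcp_pos: [0.5454, -0.0128, 0.1374]
eef_rot: [0.626, 3.078, 0.001]
force: [-0.1, -0.8, -1.9]
finger_gap: 0.254
grip_force: 69.4
t 11.55 tcp [ 0.5454 -0.0128  0.1374] yaw 157.02 turn_z -0.18 tilt z [ 5.e-04  7.e-04 -1.e+00] units after [-0.06 -0.11  2.16] now [-0.06 -0.11  2.16] gap 0.254 grip 69.4 F [-0.1 -0.8 -1.9] j [-0.04  0.32  1.73  0.    1.08 -1.22]
```

View pics/p1.png

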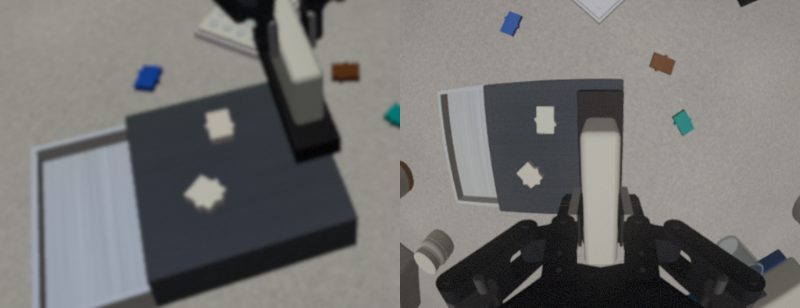

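Both views show the scraper level above the plate's back part, parallel to its edge. The chips at scene crop (220,125) and (205,190) are both ahead of it, on the tray side. I'll lower it.

```bash
python3 -m creep '[{"xyz":[-0.06,-0.05,0.3],"rotation":[0,0,0],"fingers":-1},{"xyz":[0,0,0.5],"rotation":[0,0,0],"fingers":-1},{"xyz":[0,0,0.5],"rotation":[0,0,0],"fingers":-1},{"xyz":[0,0,0.4],"rotation":[0,0,0],"fingers":-1},{"xyz":[0,0,0.2],"rotation":[0,0,0],"fingers":-1},{"xyz":[0,0,0.15],"rotation":[0,0,0],"fingers":-1},{"xyz":[0,0,0.05],"rotation":[0,0,0],"fingers":-1},{"xyz":[0,0,0],"rotation":[0,0,0],"fingers":-1},{"xyz":[0,0,0],"rotation":[0,0,0],"fingers":-1}]'
python3 -m creep '[{"xyz":[0,0,0.03],"rotation":[0,0,0],"fingers":-1},{"xyz":[0,0,0],"rotation":[0,0,0],"fingers":-1}]'
```

```text
time: 12.55
tcp_pos: [0.547, -0.015, 0.0748]
eef_rot: [0.625, 3.078, 0.0]
force: [-0.2, 0.3, -2.3]
finger_gap: 0.258
grip_force: 69.4
time: 12.75
tcp_pos: [0.5467, -0.015, 0.0736]
eef_rot: [0.625, 3.078, 0.0]
force: [0.4, -0.4, -1.9]
finger_gap: 0.261
grip_force: 69.4
```

```bash
python3 -m creep '[{"xyz":[0,-0.1,0.03],"rotation":[0,0,0],"fingers":-1},{"xyz":[0,-0.2,0],"rotation":[0,0,0],"fingers":-1},{"xyz":[0,-0.2,0],"rotation":[0,0,0],"fingers":-1},{"xyz":[0,-0.2,0],"rotation":[0,0,0],"fingers":-1},{"xyz":[0,-0.2,0],"rotation":[0,0,0],"fingers":-1},{"xyz":[0,-0.2,0],"rotation":[0,0,0],"fingers":-1},{"xyz":[0,-0.2,0],"rotation":[0,0,0],"fingers":-1},{"xyz":[0,-0.2,0],"rotation":[0,0,0],"fingers":-1},{"xyz":[0,-0.2,0],"rotation":[0,0,0],"fingers":-1},{"xyz":[0,-0.2,0],"rotation":[0,0,0],"fingers":-1},{"xyz":[0,-0.2,0],"rotation":[0,0,0],"fingers":-1},{"xyz":[0,-0.2,0],"rotation":[0,0,0],"fingers":-1},{"xyz":[0,-0.2,0],"rotation":[0,0,0],"fingers":-1},{"xyz":[0,-0.2,0],"rotation":[0,0,0],"fingers":-1},{"xyz":[0,-0.2,0],"rotation":[0,0,0],"fingers":-1},{"xyz":[0,-0.2,0],"rotation":[0,0,0],"fingers":-1},{"xyz":[0,-0.2,0],"rotation":[0,0,0],"fingers":-1},{"xyz":[0,-0.1,0],"rotation":[0,0,0],"fingers":-1},{"xyz":[0,0,0],"rotation":[0,0,0],"fingers":-1}]'
python3 - <<'E'
from h import *
x,y=w((-3,-84)); plan(x,y,.0725,-22.8)
im=grab("scene")[0]; b=grab("wrist")[0]
cv2.imwrite("pics/p2.png",np.hstack([cv2.resize(im[180:380,20:280],(400,308)),cv2.resize(b,(400,308))])[:,:,::-1])
E
```

```text
time: 14.65
tcp_pos: [0.5066, -0.1093, 0.0725]
eef_rot: [-0.626, -3.079, 0.0]
force: [-0.9, -0.2, -2.3]
finger_gap: 0.26
grip_force: 69.4
t 14.65 tcp [ 0.5066 -0.1093  0.0725] yaw 157.02 turn_z -0.18 tilt z [-0. -0. -1.] units after [-0.   -1.17  0.  ] now [-0.01 -1.17  0.  ] gap 0.260 grip 69.4 F [-0.9 -0.2 -2.3] j [-0.23  0.35  1.88 -0.    0.91 -1.4 ]
```

View pics/p2.png

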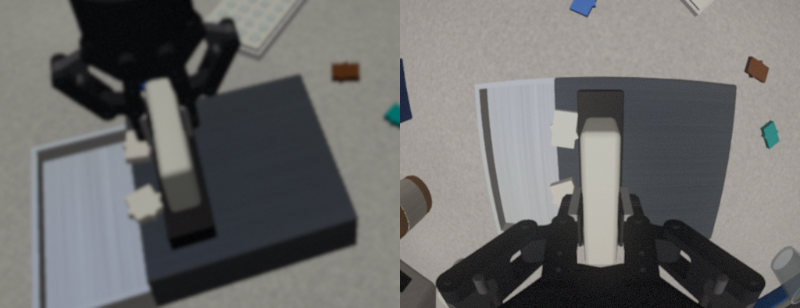

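Both chips sit at the edge just ahead of the foot, at (137,148) and (143,203) in the scene crop. I'll push on to about deck y = -84.

```bash
python3 -m creep '[{"xyz":[0,-0.1,0],"rotation":[0,0,0],"fingers":-1},{"xyz":[0,-0.2,0],"rotation":[0,0,0],"fingers":-1},{"xyz":[0,-0.2,0],"rotation":[0,0,0],"fingers":-1},{"xyz":[0,-0.2,0],"rotation":[0,0,0],"fingers":-1},{"xyz":[0,-0.2,0],"rotation":[0,0,0],"fingers":-1},{"xyz":[0,-0.2,0],"rotation":[0,0,0],"fingers":-1},{"xyz":[0,-0.1,0],"rotation":[0,0,0],"fingers":-1},{"xyz":[0,0,0],"rotation":[0,0,0],"fingers":-1},{"xyz":[0,0,0],"rotation":[0,0,0],"fingers":-1},{"xyz":[0,0,-0.3],"rotation":[0,0,0],"fingers":-1},{"xyz":[0,0,-0.8],"rotation":[0,0,0],"fingers":-1},{"xyz":[0,0.5,-0.9],"rotation":[0,0,0],"fingers":-1},{"xyz":[0,1,0],"rotation":[0,0,0],"fingers":-1},{"xyz":[0,1,0],"rotation":[0,0,0],"fingers":-1},{"xyz":[0,1,0],"rotation":[0,0,0],"fingers":-1},{"xyz":[0,1,0],"rotation":[0,0,0],"fingers":-1},{"xyz":[0,1,0],"rotation":[0,0,0],"fingers":-1},{"xyz":[0,0.5,0],"rotation":[0,0,0],"fingers":-1},{"xyz":[0,0,0],"rotation":[0,0,0],"fingers":-1}]'
python3 - <<'E'
from h import *
plan(.6266,.2893,.06,5)
im=grab("scene")[0]; b=grab("top")[0]
cv2.imwrite("pics/p3.png",np.hstack([cv2.resize(im[180:380,20:280],(400,308)),cv2.resize(b[110:264,260:460],(400,308))])[:,:,::-1])
E
```

```text
time: 16.65
tcp_pos: [0.5636, 0.0254, 0.1328]
eef_rot: [0.62, 3.079, 0.001]
force: [0.5, -0.1, -1.8]
finger_gap: 0.259
grip_force: 69.4
t 16.65 tcp [0.5636 0.0254 0.1328] yaw 157.22 turn_z -27.78 tilt z [ 8.e-04  2.e-04 -1.e+00] units after [-2.86  8.58  2.43] now [1.47 8.92 2.43] gap 0.259 grip 69.4 F [ 0.5 -0.1 -1.8] j [ 0.02  0.36  1.7   0.    1.09 -1.15]
```

View pics/p3.png

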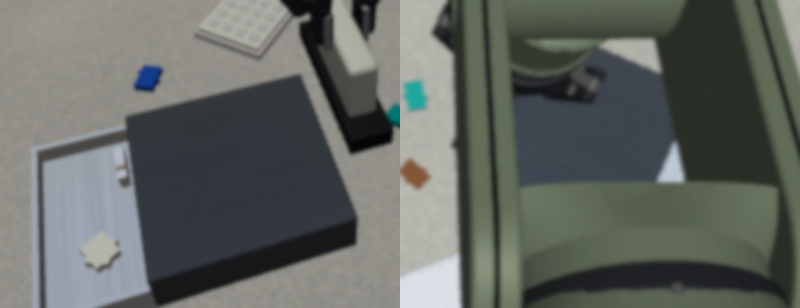

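The plate is clear. Chip b lies flat in the tray at scene crop (100,250). Chip a is in the tray but looks propped near the plate's side at (122,165). I've used all ten pictures, so from here I measure numerically. I'll carry the scraper out of the top view, then locate chip a.

```bash
python3 -m creep '[{"xyz":[0,0.4,0],"rotation":[0,0,-4],"fingers":-1},{"xyz":[0,0.8,0],"rotation":[0,0,-4],"fingers":-1},{"xyz":[0,0.9,0],"rotation":[0,0,-4],"fingers":-1},{"xyz":[0,0.9,0],"rotation":[0,0,-4],"fingers":-1},{"xyz":[0,0.9,0],"rotation":[0,0,-4],"fingers":-1},{"xyz":[0,0.9,0],"rotation":[0,0,-4],"fingers":-1},{"xyz":[0,0.9,0],"rotation":[0,0,-3.8],"fingers":-1},{"xyz":[0,0.9,0],"rotation":[0,0,0],"fingers":-1},{"xyz":[0,0.9,0],"rotation":[0,0,0],"fingers":-1},{"xyz":[0,0.5,0],"rotation":[0,0,0],"fingers":-1},{"xyz":[0,0,0],"rotation":[0,0,0],"fingers":-1},{"xyz":[0,0,0],"rotation":[0,0,0],"fingers":-1}]'
cat > m.py <<'E'
from h import *
plan(.6266,.2893,.03,5)
def todeck(P):
    c,s=np.cos(DY),np.sin(DY); return np.c_[((P[:,:2]-D)@np.array([[c,-s],[s,c]]))*1000,P[:,2]*1000]
cv=lambda p,K,T:(K@(T[:3,:3]@p+T[:3,3]))
for n in("scene","top"):
    im,K,T=grab(n); q=im.astype(int); 
    # tray outline at z=14..45 mm -> region mask
    pts=[]
    for x,y in((-80,-84),(80,-84),(80,-165),(-80,-165)):
        for z in(14,44):
            v=cv(np.r_[w((x,y)),z/1000],K,T); pts.append(v[:2]/v[2])
    m=np.zeros(im.shape[:2],np.uint8); cv2.fillConvexPoly(m,cv2.convexHull(np.array(pts,np.float32)).astype(np.int32),1)
    rb=q[:,:,0]-q[:,:,2]; mk=(m>0)&(rb>2)&(q.min(2)>70)
    for b in blobs(mk,8):
        p=b.mean(0); print(n,"px",p.round(1),"area",cv2.contourArea(b),[ (z,todeck(cast([p],K,T,z/1000))[0,:2].round(1)) for z in(18,22,30,44)])
        for z in (22,44):print("   ext z",z,todeck(cast(b,K,T,z/1000)).min(0).round(1),todeck(cast(b,K,T,z/1000)).max(0).round(1))
E
python3 m.py
```

```text
time: 17.95
tcp_pos: [0.5858, 0.2582, 0.1325]
eef_rot: [0.133, -3.138, 0.002]
force: [-0.6, 0.0, -1.7]
finger_gap: 0.257
grip_force: 69.4
t 17.95 tcp [0.5858 0.2582 0.1325] yaw -175.16 turn_z -0.16 tilt z [-3.0e-04 -1.2e-03 -1.0e+00] units after [-1.45  0.92  3.41] now [-1.44  0.92  3.41] gap 0.257 grip 69.4 F [-0.6  0.  -1.7] j [ 0.4   0.47  1.51 -0.    1.16 -1.26]
scene px [ 84.7 343.2] area 342.5 [(18, array([  32.1, -123.4])), (22, array([  34.6, -122.6])), (30, array([  39.7, -121.2])), (44, array([  48.5, -118.6]))]
   ext z 22 [  17.4 -136.4   22. ] [  49.5 -109.1   22. ]
   ext z 44 [  31.9 -131.8   44. ] [  62.7 -105.6   44. ]
scene px [ 98.7 287.2] area 12.5 [(18, array([-49. , -98.4])), (22, array([-45.9, -97.9])), (30, array([-39.6, -96.8])), (44, array([-28.6, -94.9]))]
   ext z 22 [ -48.7 -101.7   22. ] [-43.1 -94.4  22. ]
   ext z 44 [-31.3 -98.5  44. ] [-25.9 -91.6  44. ]
scene px [ 71.3 265.1] area 156.5 [(18, array([-101.5, -132.6])), (22, array([ -98. , -131.8])), (30, array([ -90.9, -130.2])), (44, array([ -78.5, -127.3]))]
   ext z 22 [-101.6 -172.    22. ] [-94.3 -89.2  22. ]
   ext z 44 [ -81.9 -165.9   44. ] [-74.9 -86.6  44. ]
top px [385.7 213.5] area 65.0 [(18, array([-37.4, -98.8])), (22, array([-37.9, -97.8])), (30, array([-38.9, -95.6])), (44, array([-40.6, -91.9]))]
   ext z 22 [ -54.  -103.7   22. ] [-22.1 -92.4  22. ]
   ext z 44 [-56.3 -97.7  44. ] [-25.3 -86.7  44. ]
top px [409.9 186.8] area 104.0 [(18, array([  33.2, -122.5])), (22, array([  32.4, -121.3])), (30, array([  30.6, -119. ])), (44, array([  27.7, -114.8]))]
   ext z 22 [  19.3 -134.    22. ] [  45.9 -108.8   22. ]
   ext z 44 [  15.  -127.1   44. ] [  40.8 -102.7   44. ]
```

Chip a leans inside the tray with a footprint of about y -92 to -104 mm, well within the limits. Chip b is flat at about (33,-122). I'll return the scraper to its original free spot on the bench.

```bash
python3 -m creep '[{"xyz":[-0.7,0.45,0],"rotation":[0,0,0],"fingers":-1},{"xyz":[-0.75,0.47,0],"rotation":[0,0,0],"fingers":-1},{"xyz":[0,0,0.4],"rotation":[0,0,0],"fingers":-1},{"xyz":[0,0,0.6],"rotation":[0,0,0],"fingers":-1},{"xyz":[0,0,0.6],"rotation":[0,0,0],"fingers":-1},{"xyz":[0,0,0.6],"rotation":[0,0,0],"fingers":-1},{"xyz":[0,0,0.6],"rotation":[0,0,0],"fingers":-1},{"xyz":[0,0,0.3],"rotation":[0,0,0],"fingers":-1},{"xyz":[0,0,0.2],"rotation":[0,0,0],"fingers":-1},{"xyz":[0,0,0.1],"rotation":[0,0,0],"fingers":-1},{"xyz":[0,0,0],"rotation":[0,0,0],"fingers":-1},{"xyz":[0,0,0],"rotation":[0,0,0],"fingers":-1}]'
python3 -m creep '[{"xyz":[0,0,0.05],"rotation":[0,0,0],"fingers":-1},{"xyz":[0,0,0],"rotation":[0,0,0],"fingers":-1}]'
```

```text
time: 19.25
tcp_pos: [0.6273, 0.2909, 0.0314]
eef_rot: [-0.133, 3.137, 0.001]
force: [0.6, -0.2, -1.8]
finger_gap: 0.26
grip_force: 69.4
time: 19.45
tcp_pos: [0.6269, 0.2909, 0.0294]
eef_rot: [-0.133, 3.138, 0.0]
force: [-0.0, -0.4, -2.1]
finger_gap: 0.258
grip_force: 69.4
```

```bash
python3 -m creep '[{"xyz":[0,0,0.05],"rotation":[0,0,0],"fingers":-1},{"xyz":[0,0,0.03],"rotation":[0,0,0],"fingers":-1},{"xyz":[0,0,0.02],"rotation":[0,0,0],"fingers":-1},{"xyz":[0,0,0],"rotation":[0,0,0],"fingers":-1},{"xyz":[0,0,0],"rotation":[0,0,0],"fingers":-1}]'
```

```text
time: 19.95
tcp_pos: [0.6269, 0.291, 0.0269]
eef_rot: [-0.133, 3.138, 0.001]
force: [-1.6, -0.3, 6.4]
finger_gap: 0.26
grip_force: 70.4
```

The foot is on the bench (+6 N). I'll release gently, rise and back away.

```bash
python3 -m creep '[{"xyz":[0,0,0],"rotation":[0,0,0],"fingers":-0.3},{"xyz":[0,0,0],"rotation":[0,0,0],"fingers":0},{"xyz":[0,0,0],"rotation":[0,0,0],"fingers":0.5},{"xyz":[0,0,0],"rotation":[0,0,0],"fingers":1},{"xyz":[0,0,0],"rotation":[0,0,0],"fingers":1},{"xyz":[0,0,0],"rotation":[0,0,0],"fingers":1},{"xyz":[0,0,-0.3],"rotation":[0,0,0],"fingers":1},{"xyz":[0,0,-0.6],"rotation":[0,0,0],"fingers":1},{"xyz":[0,0,-0.8],"rotation":[0,0,0],"fingers":1},{"xyz":[0,0,-0.8],"rotation":[0,0,0],"fingers":1},{"xyz":[0,0,-0.8],"rotation":[0,0,0],"fingers":1},{"xyz":[0,0,-0.8],"rotation":[0,0,0],"fingers":1},{"xyz":[0.8,0.8,0],"rotation":[0,0,0],"fingers":1},{"xyz":[0.8,0.8,0],"rotation":[0,0,0],"fingers":1},{"xyz":[0.8,0.8,0],"rotation":[0,0,0],"fingers":1},{"xyz":[0.8,0.8,0],"rotation":[0,0,0],"fingers":1},{"xyz":[0.8,0.8,0],"rotation":[0,0,0],"fingers":1},{"xyz":[0,0,0],"rotation":[0,0,0],"fingers":1},{"xyz":[0,0,0],"rotation":[0,0,0],"fingers":1}]'
python3 m.py | grep -v ext
python3 - <<'E'
from h import *
im,K,T=grab("top")
for b in blobs(im.max(2)<75,150,900): print(b.mean(0).round(),rect(cast(b,K,T,.018))[0])
E
```

```text
time: 21.85
tcp_pos: [0.4969, 0.4007, 0.1499]
eef_rot: [-0.136, 3.137, 0.001]
force: [0.2, -0.0, 0.3]
finger_gap: 1.002
grip_force: 0.0
t 21.85 tcp [0.4969 0.4007 0.1499] yaw -175.05 turn_z -0.05 tilt z [ 1.4e-03  4.0e-04 -1.0e+00] units after [-3.98 -4.08  4.  ] now [-3.98 -4.07  4.  ] gap 1.002 grip 0.0 F [ 0.2 -0.   0.3] j [ 0.66  0.45  1.49 -0.    1.19 -1.  ]
scene px [ 84.8 343.1] area 337.0 [(18, array([  31.9, -123.3])), (22, array([  34.5, -122.5])), (30, array([  39.5, -121.1])), (44, array([  48.3, -118.5]))]
scene px [ 98.5 287.4] area 12.0 [(18, array([-48.8, -98.7])), (22, array([-45.7, -98.1])), (30, array([-39.4, -97. ])), (44, array([-28.4, -95.1]))]
scene px [ 71.3 265.1] area 152.5 [(18, array([-101.6, -132.6])), (22, array([ -98. , -131.8])), (30, array([ -90.9, -130.2])), (44, array([ -78.5, -127.3]))]
top px [385.9 213.5] area 60.0 [(18, array([-37.3, -99.1])), (22, array([-37.8, -98. ])), (30, array([-38.8, -95.9])), (44, array([-40.5, -92.2]))]
top px [409.9 186.8] area 103.0 [(18, array([  33.3, -122.5])), (22, array([  32.4, -121.3])), (30, array([  30.7, -118.9])), (44, array([  27.7, -114.8]))]
[472. 281.] ((322.8938293457031, -315.2814636230469), (22.40687370300293, 82.4895248413086), 76.0279312133789)
[187. 232.] ((406.4114074707031, 269.1260681152344), (66.91299438476562, 36.49967956542969), 9.04786491394043)
[503. 214.] ((460.7100524902344, -372.60321044921875), (44.01359176635742, 52.84134292602539), 89.20397186279297)
[182. 130.] ((627.4017333984375, 287.87255859375), (138.94320678710938, 35.93617630004883), 2.060241460800171)
```

The scraper stands upright on the bench at (0.627, 0.288), and both chips are at rest in the tray. I'm handing in.

```bash
python3 -c "
from station import manip
print(manip.job_done())"
```

```text
the job is handed in; nothing more can be done
None
```

I handed the job in at about 22 s with both chips in the waste tray (one flat, one leaning near the plate's side) and the scraper released upright on the bench, clear of plate and tray; the first grasp slipped and had to be redone, and no verdict came back.

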